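Load the filter-cube rail

TASK

Push the row of four filter cubes along the aluminium rail as one train, the cubes staying in the channel and against one another, until the whole row is fully home against the end stop; then swing the keeper arm across the channel behind the last cube until it rests against its catch post, and take the hand away. Only push with the fingertips: do not pick up or lift any cube, and leave the spare cube and the other things around the rail where they are.

Things in the scene. Friction and masses are not known exactly. Their poses are not given: they have to be found in the camera images.
- rail: Fixed aluminium loading rail, plate 400 x 76 x 12 mm, lying across in front of the robot. Origin: centre of its underside, on the table. Its x axis runs along the channel to the end stop (the end on the robot's left), y roughly back to the robot, z up. Channel floor 12 mm above the table, channel 43 mm wide, centred on y = 0; side walls 6 mm thick, tops 20 mm above the table.
- stop (a point): Centre of the end stop's face, which the leading cube must meet: dark steel block across the end of the channel, its face at x = +175 mm in the rail's frame, 55 mm wide, top 42 mm above the table.
- catch (a point): Top of the catch post that the closed keeper arm rests against: dark steel, 8 x 8 mm, 36 mm above the table, on the rail's far side at x = 13.5, y = -33 mm in the rail's frame.
- cube1: Filter cube 1 of 4 in the channel, counted from the end stop (the leading one): black housing 40 x 40 mm, 36 mm tall, about 0.11 kg, round glass window in the top. Origin: centre of its underside. Starts touching its neighbours (within 0.3 mm), upright on the channel floor, sides parallel to the rail. With the row home its origin is at x = 155 mm in the rail's frame.
- cube2: Filter cube 2 of 4 in the channel, counted from the end stop: black housing 40 x 40 mm, 36 mm tall, about 0.11 kg, round glass window in the top. Origin: centre of its underside. Starts touching its neighbours (within 0.3 mm), upright on the channel floor, sides parallel to the rail. With the row home its origin is at x = 115 mm in the rail's frame.
- cube3: Filter cube 3 of 4 in the channel, counted from the end stop: black housing 40 x 40 mm, 36 mm tall, about 0.11 kg, round glass window in the top. Origin: centre of its underside. Starts touching its neighbours (within 0.3 mm), upright on the channel floor, sides parallel to the rail. With the row home its origin is at x = 75 mm in the rail's frame.
- cube4: Filter cube 4 of 4 in the channel, counted from the end stop (the last one, to be pushed): black housing 40 x 40 mm, 36 mm tall, about 0.11 kg, round glass window in the top. Origin: centre of its underside. Starts touching its neighbours (within 0.3 mm), upright on the channel floor, sides parallel to the rail. With the row home its origin is at x = 35 mm in the rail's frame.
- keeper (a joint): Keeper arm's hinge, vertical axis, in rad: starts open at 0 to 0.4, turns counter-clockwise seen from above (values grow) to 2.094 (120 degrees), where the arm lies straight across the channel against the catch post, its face 6 mm behind the last cube when the row is home. It stays where it is left; friction 0.05 N m (under 1 N at the pin).
- keeper_pivot (a point): Point on the keeper's hinge axis, on the rail's robot side at x = 4, y = 55 mm in the rail's frame, 36 mm above the table. The arm is a steel bar 10 mm wide reaching 85 mm from the axis, underside 24 mm and top 36 mm above the table: it clears the channel walls but strikes cubes that are not home.
- keeper_pin (a point): Top centre of the keeper's upright push pin: dark steel, 10 mm diameter, 80 mm from the hinge axis, rising from the arm's top (36 mm above the table) to 60 mm above the table. About the pivot, from the rail's x axis, it stands at 150 degrees at joint 0 and at 270 degrees when closed.
- spare_cube: Spare filter cube, same make and size as the others, standing on the table beside the rail on the robot's side. Origin: centre of its underside. Not part of the row; leave it.
- objective: Microscope objective standing on the table, steel, 32 mm diameter, 48 mm tall. Origin: centre of its underside. Leave it.
- driver: Screwdriver lying on the table beyond the rail, 130 mm long, along its x axis, handle about 20 mm thick. Leave it.
- oil_bottle: Small amber bottle, 32 mm diameter, 55 mm tall, beyond the rail. Origin: centre of its underside. Leave it.
- dish: Glass dish, 58 mm diameter, 14 mm tall, beyond the rail. Origin: centre of its underside. Leave it.
- clamp_screw: Brass clamp screw standing on its head, 24 mm diameter, 34 mm tall, beyond the rail near the stop. Origin: centre of its underside. Leave it.
Things that resemble listed ones, but are neither listed nor needed, are in the scene too. Leave any blue or yellow look-alike of the cube1 alone.

How it is judged:
By the outcome, as a careful person would: the job done as asked, in the order asked, and still so for the second after the job is handed in, with the robot touching nothing.
It also fails if it takes over 53 s, if anything falls off the work surface, if the arm or the gripper's body presses on something with over 40 N, if the wrist force passes 120 N, or if a joint passes its speed limit or range.

ROBOT

A 7-joint arm with a two-finger parallel gripper is mounted at the origin on the work surface. World frame = base frame: x ahead of the robot, y to its left, z up, the work surface at z = 0. Lengths are in m, angles in rad, forces in N, time in s.
With the tool pointing down it reaches from about 0.4 to 0.875 m from the base axis. Payload 19.3 kg.
Tool frame: the origin (TCP) lies at the very end of the fingers, on their centre line; the grasp point (between the pads) lies 19 mm behind it; z points along the fingers, y is the line along which they close (so a half turn about z gives the same grasp; the last joint's range is limited). The gripper opens to 85 mm and grips with 20 to 120 N. Pads are 22 mm wide; open, the fingers measure 114 mm over their backs; the gripper's body (76 mm by 85 mm) begins 54 mm behind the grasp point. The pads swing forward as they close: fully open they stand 13 mm farther back than shut.
Start: joints at [1.086, 0.521, -0.036, 1.599, 0.021, 1.021, -0.113], TCP at [0.252, -0.572, 0.208] pointing down, gripper open.
Joint ranges: [-2.91, 2.91], [-0.3, 2.13], [-1.5, 1.42], [0.17, 2.43], [-1.26, 4.41], [0.16, 1.93], [-2.52, 2.52]. Speed limits (rad/s): [1.89, 1.89, 2.39, 2.39, 3.01, 3.01, 3.01].

INTERFACE

Orientations are given as [roll, pitch, yaw] about the fixed x, y, z axes, in that order (R = Rz(yaw) Ry(pitch) Rx(roll)).
In Python, from workcell import bot gives the robot as it stands.
- The arm moves only by the shell command python3 -m crank 'ROWS' [FORCE]. ROWS is a JSON object of lists of equal length, an entry for each row: "travel": the shift along the world's x, y, z in cm, a list of three; "turn": the turn, a rotation vector about the world's x, y, z in degrees, a list of three; "gripper": the closure, from 0 (fully open) to 1 (shut). A call has exactly 5 rows; each row is the pose to reach, as a shift and turn from the pose commanded when the call began; what a row does not reach only later rows make up. A row lasts 1/10 s, in which the tool goes at most 50 mm and 8.59 degrees, less where a joint would pass 70% of its speed; a pose out of reach is approached as far as the arm can. A call with a gripper value outside its range is refused whole. The fingers move at their own pace and stop on an object; FORCE is the grip in N (left out, the last holds). Time passes only in rows, so rows that repeat a pose let the fingers close, or fill a call up. It gives the time, the measured TCP pose, the force, the opening and the grip force at its end, in the units of the state.
- bot.observe(): the state, without advancing time (a new reading comes with each control period).
- bot.grab_frame(name): name is "side" or "top"; returns a dict with "pixels" (480x640x3 uint8, red, green, blue), "fx", "fy", "cx", "cy" (pixels), "dist" ([k1, k2, p1, p2, k3] as OpenCV has them; the pictures are not rectified), "extrinsics" (4x4, takes a point from world to camera coordinates). Camera axes: x right, y down, z forward; pixel columns grow to the right and rows downward; lengths in m; the calibration is good to about 2 mm. A picture is of the moment at which its call begins. There is no depth.
- bot.job_done(): hands the job in; it is judged then, once.
The state is a dict: "clock": time; "qpos": joint angles; "qd": joint speeds; "joint_efforts": joint torques, N m; "position": TCP position; "tool_rot": TCP orientation; "force": force on the tool from outside, world axes, zero at the start; "moment": the same for the moment, N m; "grip_width": finger opening in m; "finger_force": force on a finger pad.
Only numpy, scipy, OpenCV 4.12 (cv2) and the standard library are available. Lean on these libraries where they do the work, as an engineer would, in place of code of your own. Each camera call takes 0.05 s, during which the arm holds its last target. There are 200 camera calls.

## Working session

There is one attempt and no reset: what is moved stays moved. The work goes in short steps, Python scripts to look and compute and a shell command to move; the robot and the scene stay as the last step left them, time stands still between calls to the robot, and variables do not carry over. Pictures are saved under pics/ and viewed, at most 10 in all, crops included, and the job is handed in when it is done.

```bash
mkdir -p pics; cat > h.py <<'E'
import numpy as np,cv2
from workcell import bot
def K(f): return np.array([[f['fx'],0,f['cx']],[0,f['fy'],f['cy']],[0,0,1.]]),np.array(f['dist'],float)
def ray(f,uv):
    k,d=K(f);n=cv2.undistortPoints(np.array(uv,float).reshape(-1,1,2),k,d).reshape(-1,2)
    T=np.array(f['extrinsics']);R,t=T[:3,:3],T[:3,3]
    return -R.T@t,(np.c_[n,np.ones(len(n))])@R
def plane(f,uv,z):
    c,r=ray(f,uv);return c+r*((z-c[2])/r[:,2])[:,None]
def tri(f,a,g,b):
    out=[]
    for p,q in zip(np.reshape(a,(-1,2)),np.reshape(b,(-1,2))):
        A=[];B=[]
        for (c,r) in (ray(f,[p]),ray(g,[q])):
            r=r[0]/np.linalg.norm(r[0]);P=np.eye(3)-np.outer(r,r);A.append(P);B.append(P@c)
        s=np.linalg.lstsq(np.vstack(A),np.hstack(B),rcond=None)[0];out.append(s)
    return np.array(out)
def proj(f,P):
    k,d=K(f);T=np.array(f['extrinsics'])
    return cv2.projectPoints(np.array(P,float).reshape(-1,1,3),cv2.Rodrigues(T[:3,:3])[0],T[:3,3],k,d)[0].reshape(-1,2)
E
python3 - <<'E'
from h import *
import pickle
for n in("top","side"):
    f=bot.grab_frame(n);pickle.dump(f,open(n+'0.pkl','wb'));cv2.imwrite(f'pics/{n}0.png',f['pixels'][:,:,::-1])
    c,_=ray(f,[[320,240]]);print(n,c,plane(f,[[320,240]],0))
print(bot.observe())
E
```

```text
top [0.46051538 0.02744122 0.81808795] [[0.61864658 0.0071248  0.        ]]
side [0.35459735 0.40771593 0.56988247] [[ 0.59706667 -0.01391693  0.        ]]
{'clock': 0.1, 'qpos': array([ 1.08579994,  0.5219654 , -0.03632819,  1.59990215,  0.02120326,
        1.0210943 , -0.11278973]), 'qd': array([ 0.00242864, -0.00133825,  0.00102743, -0.00238451,  0.00137033,
        0.00129542,  0.00067563]), 'joint_efforts': array([ 5.27219527e-03, -9.28488564e+01,  1.98495917e+00, -3.70530295e+01,
        1.82646612e-02,  5.36808555e-03, -3.20988181e-05]), 'position': array([ 0.2517257 , -0.57173849,  0.20759393]), 'tool_rot': array([-3.14061096e+00,  6.95678822e-05,  4.14797189e-01]), 'force': array([0.43139122, 0.02135173, 0.27061343]), 'moment': array([-0.009218  ,  0.04580792, -0.03661212]), 'finger_force': 0.0, 'grip_width': 0.08537454402275003}
```

View pics/top0.png

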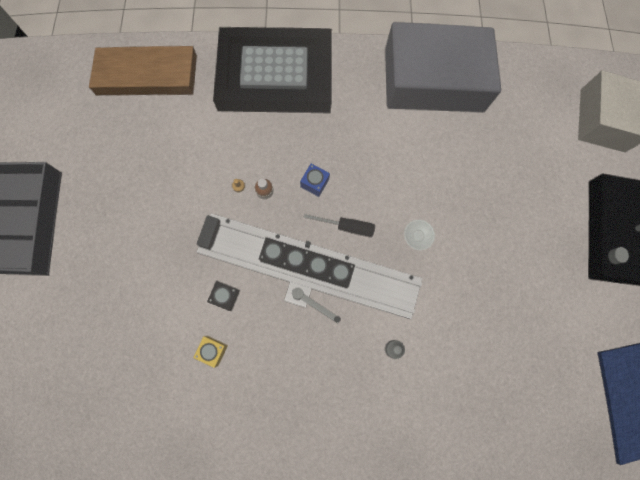

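View pics/side0.png

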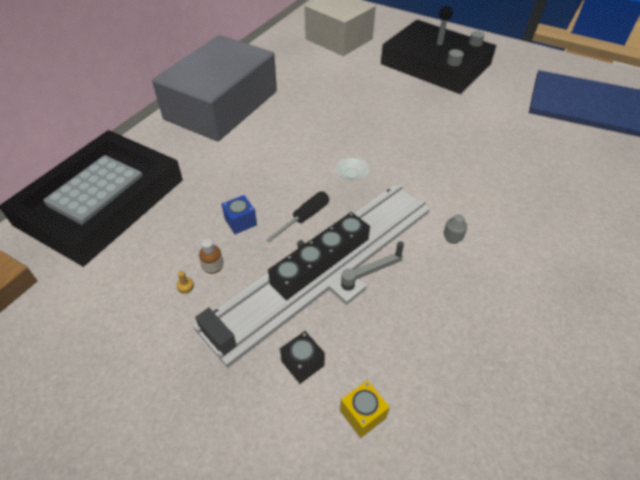

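The top view shows the stop at (208,232), windows at (273,251) to (341,271), the keeper hinge at (298,293), the pin at (337,319) and the spare at (223,296). The side view shows the stop at (215,330), windows from (289,270) to (352,225), and the pin top near (400,245).

```bash
python3 - <<'E'
import cv2,numpy as np
t=cv2.imread('pics/top0.png')[205:335,190:430];s=cv2.imread('pics/side0.png')[180:370,190:440]
a=cv2.resize(t,None,fx=3.3,fy=3.3,interpolation=cv2.INTER_CUBIC)
cv2.imwrite('pics/ct.png',a)
b=cv2.resize(s,None,fx=3.1,fy=3.1,interpolation=cv2.INTER_CUBIC)
cv2.imwrite('pics/cs.png',b)
from h import *
import pickle
pts={}
for n,b in (('top',(190,205,430,335)),('side',(190,180,440,370))):
    f=pickle.load(open(n+'0.pkl','rb'));I=f['pixels'];g=cv2.cvtColor(I,cv2.COLOR_RGB2GRAY)
    m=((g>75)&(g<175)).astype(np.uint8)*255
    C,h=cv2.findContours(m,cv2.RETR_CCOMP,cv2.CHAIN_APPROX_NONE)
    for c in C:
        if 60<cv2.contourArea(c)<600 and len(c)>15:
            e=cv2.fitEllipse(c)
            if b[0]<e[0][0]<b[2] and b[1]<e[0][1]<b[3] and max(e[1])<28: print(n,np.round(e[0],1),np.round(e[1],1),cv2.contourArea(c))
E
```

```text
top [221.7 294.9] [16.5 17.2] 222.0
top [340.4 271.8] [16.1 16.6] 207.0
top [317.7 264.8] [16.2 16.5] 208.0
top [295.  257.8] [16.2 16.3] 205.5
top [272.6 250.8] [16.3 16.9] 214.0
top [417.9 235. ] [ 9.9 10.3] 76.5
top [425.9 230.6] [14.5 20.1] 198.5
side [301.7 349.6] [19.6 21.8] 333.5
side [287.6 269.3] [15.7 19.6] 240.0
side [309.8 253.5] [15.2 18.7] 221.5
side [331.  238.4] [13.9 18.6] 201.0
side [351.  224.4] [13.4 18.4] 191.0
side [426.5 354.3] [ 6.7 13.2] 61.5
side [329. 346.] [10.7 13.5] 86.5
side [322.  334.2] [ 8.6 12.7] 66.0
side [337.4 331.4] [ 7.7 12.8] 63.5
side [291.5 329.6] [12.  12.7] 112.5
side [422.3 333.5] [ 9.7 20. ] 121.0
side [388.6 320.4] [ 7.1 13.9] 70.5
side [305.7 322.3] [ 7.  20.2] 88.0
side [316.8 314.4] [ 9.8 13.6] 88.5
side [401.9 307.8] [13.1 19.7] 125.0
side [434.8 300.3] [ 7.9 13.5] 63.0
side [207.8 300.9] [ 7.  14.3] 65.0
side [407.2 273.7] [ 8.6 19.4] 100.0
side [398.9 250. ] [ 6.1 15.1] 66.5
side [205.3 241.6] [10.  13.8] 103.0
side [296.9 232.8] [14.9 27.8] 188.0
side [282.1 213.3] [10.3 15.4] 78.5
```

View pics/ct.png

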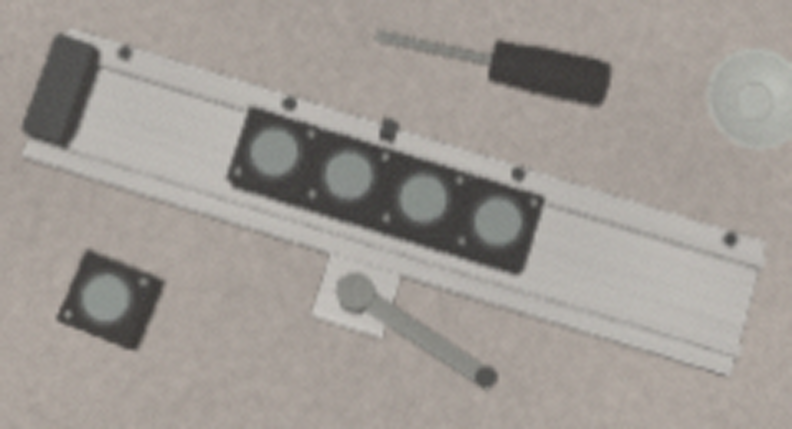

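View pics/cs.png

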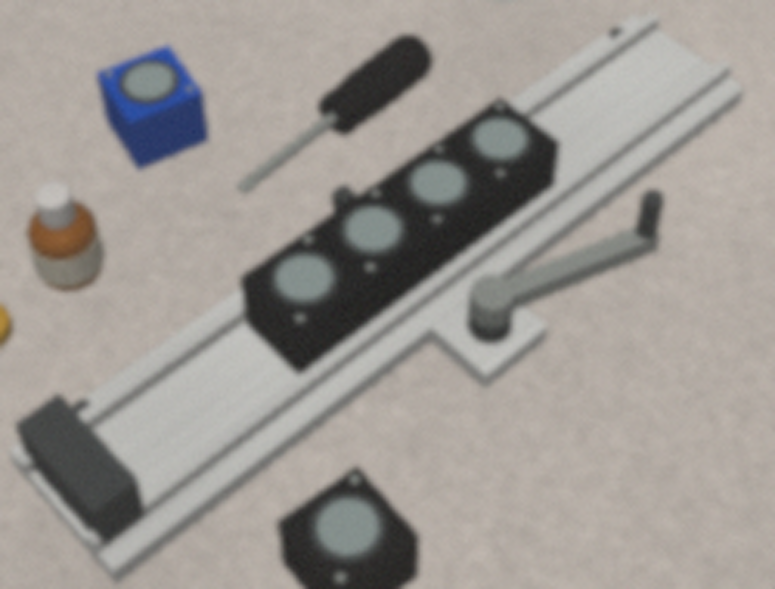

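Top crop: pin top (486,376), hinge (355,291), catch (390,124), stop inner edge (100,46)-(68,146). Side crop: pin top (652,197), hinge (490,287), catch (343,190), stop inner edge (60,397)-(137,487).

```bash
cat > m.py <<'E'
from h import *
import pickle
f=pickle.load(open('top0.pkl','rb'));g=pickle.load(open('side0.pkl','rb'))
T=lambda p:(np.array(p)+.5)/3.3-.5+[190,205]
S=lambda p:(np.array(p)+.5)/3.1-.5+[190,180]
W=tri(f,[[272.6,250.8],[295,257.8],[317.7,264.8],[340.4,271.8]],g,[[287.6,269.3],[309.8,253.5],[331,238.4],[351,224.4]])
names=['pin','hinge','catch','stopfar','stopnear','railRnear','railLnear']
P=tri(f,T([[486,376],[355,291],[390,124],[100,46],[68,146],[732,372],[22,155]]),g,S([[652,197],[490,287],[343,190],[60,397],[137,487],[742,90],[115,575]]))
E
python3 - <<'E'
from m import *
print(W.round(4),np.diff(W,axis=0).round(4))
for n,p in zip(names,P):print(n,p.round(4))
# plane-based frame
d=W[0]-W[3];yaw=np.arctan2(d[1],d[0]);print('yaw cubes',np.degrees(yaw))
wt=plane(f,[[272.6,250.8],[340.4,271.8]],.048);ws=plane(g,[[287.6,269.3],[351,224.4]],.048);print(wt,ws)
r=P[6]-P[5];print('rail near len',np.linalg.norm(r[:2]),np.degrees(np.arctan2(r[1],r[0])))
ex=np.array([np.cos(yaw),np.sin(yaw)]);ey=np.array([-ex[1],ex[0]])
# origin from stop face x, cubes y
sm=(P[3]+P[4])[:2]/2
o=W[:,:2].mean(0);o=o+ex*((sm-o)@ex-.175);print('origin',o)
for n,p in list(zip(names,P))+list(zip('1234',W)):
  q=p[:2]-o;print(n,(q@ex).round(4),(q@ey).round(4),p[2].round(4))
E
```

```text
[[ 0.5886  0.0886  0.0479]
 [ 0.5771  0.0502  0.0481]
 [ 0.5656  0.0115  0.0483]
 [ 0.5541 -0.0272  0.0477]] [[-0.0116 -0.0384  0.0002]
 [-0.0115 -0.0387  0.0002]
 [-0.0114 -0.0386 -0.0006]]
pin [ 0.4753 -0.0208  0.0597]
hinge [0.519  0.0457 0.0395]
catch [0.6065 0.0288 0.0355]
stopfar [0.6475 0.1845 0.0345]
stopnear [0.5949 0.2    0.0304]
railRnear [ 0.4787 -0.1569  0.0057]
railLnear [0.5909 0.2286 0.0083]
yaw cubes 73.39848723667762
[[ 0.58935444  0.0888969   0.048     ]
 [ 0.55502934 -0.02683927  0.048     ]] [[ 0.58780905  0.0884976   0.048     ]
 [ 0.5530616  -0.02716618  0.048     ]]
rail near len 0.4014549414686728 73.76273174189741
origin [0.56962561 0.02497753]
pin -0.0708 0.0773 0.0597
hinge 0.0054 0.0545 0.0395
catch 0.0142 -0.0343 0.0355
stopfar 0.1751 -0.029 0.0345
stopnear 0.1749 0.0258 0.0304
railRnear -0.2003 0.0352 0.0057
railLnear 0.2012 0.0378 0.0083
1 0.0664 -0.0 0.0479
2 0.0263 0.0 0.0481
3 -0.0141 0.0 0.0483
4 -0.0544 -0.0 0.0477
```

Heights and spacing agree with the text. The rail origin is (0.5696, 0.0250) at yaw 73.4°, the row needs about 88 mm of travel, and the keeper is at about 0.24 rad. Next I move to the hover point behind cube 4, with the gripper shut and the fingers side by side across the channel.

```bash
python3 -m crank '{"travel":[[2,3.5,0],[4.4,7.6,0],[6.8,11.7,0],[9.2,15.8,0],[11.6,20,0]],"turn":[[0,0,8],[0,0,16],[0,0,24],[0,0,32],[0,0,40]],"gripper":[1,1,1,1,1]}'
python3 -m crank '{"travel":[[2.4,4.1,0],[4.8,8.2,0],[7.2,12.4,0],[9.6,16.6,0],[12,20.7,0]],"turn":[[0,0,5],[0,0,9.6],[0,0,9.6],[0,0,9.6],[0,0,9.6]],"gripper":[1,1,1,1,1]}'
python3 -m crank '{"travel":[[2.4,4.1,0],[4.0,7.0,0],[5.2,8.9,0],[5.2,8.9,0],[5.2,8.9,0]],"turn":[[0,0,0],[0,0,0],[0,0,0],[0,0,0],[0,0,0]],"gripper":[1,1,1,1,1]}'
```

```text
clock: 0.6
position: [0.3683, -0.3703, 0.208]
tool_rot: [-3.141, 0.0, 1.118]
force: [1.5, -0.3, 0.6]
grip_width: 0.0124
finger_force: 0.0
clock: 1.1
position: [0.4884, -0.1632, 0.2081]
tool_rot: [-3.142, 0.0, 1.28]
force: [0.8, -0.1, 0.4]
grip_width: -0.0001
finger_force: 0.0
clock: 1.6
position: [0.5396, -0.076, 0.2077]
tool_rot: [-3.141, 0.0, 1.281]
force: [-0.2, -1.3, -0.5]
grip_width: 0.0002
finger_force: 0.0
```

```bash
python3 -m crank '{"travel":[[0,0,-4],[0,0,-8.5],[0,0,-12],[0,0,-14],[0,0,-14]],"turn":[[0,0,0],[0,0,0],[0,0,0],[0,0,0],[0,0,0]],"gripper":[1,1,1,1,1]}'
python3 -m crank '{"travel":[[0,0,-1.5],[0,0,-3],[0,0,-4.2],[0,0,-4.2],[0,0,-4.2]],"turn":[[0,0,0],[0,0,0],[0,0,0],[0,0,0],[0,0,0]],"gripper":[1,1,1,1,1]}'
python3 - <<'E'
from h import *
a=bot.grab_frame('top')['pixels'][200:350,200:440,::-1];b=bot.grab_frame('side')['pixels'][150:300,240:480,::-1]
cv2.imwrite('pics/p1.png',np.vstack([cv2.resize(x,(480,300),interpolation=cv2.INTER_CUBIC) for x in(a,b)]))
E
```

```text
clock: 2.1
position: [0.5377, -0.077, 0.0657]
tool_rot: [-3.137, 0.001, 1.279]
force: [-0.5, 0.3, -0.2]
grip_width: 0.0003
finger_force: 0.0
clock: 2.6
position: [0.5399, -0.0761, 0.0263]
tool_rot: [-3.142, 0.0, 1.28]
force: [-0.5, -0.2, 0.3]
grip_width: 0.0
finger_force: 0.0
```

View pics/p1.png

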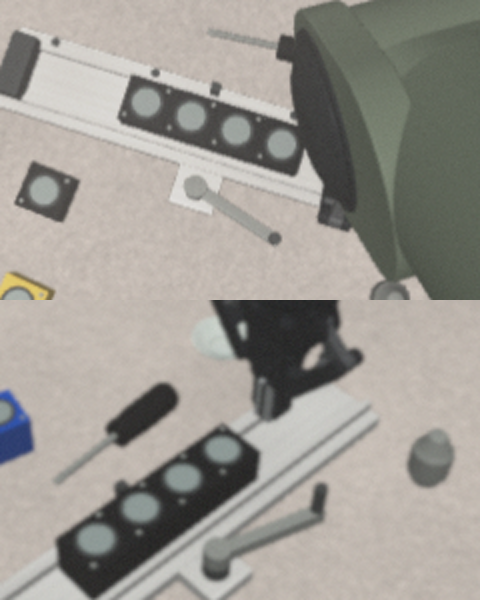

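The fingertips stand in the channel behind cube 4 (side crop (268,412)), clear of the walls and the keeper. I push slowly along the rail.

```bash
python3 -m crank '{"travel":[[0.09,0.29,0],[0.17,0.57,0],[0.26,0.86,0],[0.34,1.15,0],[0.4,1.34,0]],"turn":[[0,0,0],[0,0,0],[0,0,0],[0,0,0],[0,0,0]],"gripper":[1,1,1,1,1]}'|grep -E "pos|force"
python3 -m crank '{"travel":[[0.04,0.14,0],[0.09,0.29,0],[0.13,0.43,0],[0.19,0.62,0],[0.25,0.83,0]],"turn":[[0,0,0],[0,0,0],[0,0,0],[0,0,0],[0,0,0]],"gripper":[1,1,1,1,1]}'|grep -E "pos|force"
python3 -m crank '{"travel":[[0.07,0.24,0],[0.14,0.48,0],[0.21,0.72,0],[0.29,0.96,0],[0.36,1.2,0]],"turn":[[0,0,0],[0,0,0],[0,0,0],[0,0,0],[0,0,0]],"gripper":[1,1,1,1,1]}'|grep -E "pos|force"
python3 -m crank '{"travel":[[0.07,0.24,0],[0.14,0.48,0],[0.21,0.72,0],[0.29,0.96,0],[0.36,1.2,0]],"turn":[[0,0,0],[0,0,0],[0,0,0],[0,0,0],[0,0,0]],"gripper":[1,1,1,1,1]}'|grep -E "pos|force"
python3 - <<'E'
from h import *
o=np.array([.5696,.025]);ex=np.array([.2857,.9583]);p=bot.observe()['position'][:2]-o
print(p@ex,p@[-ex[1],ex[0]])
a=bot.grab_frame('top')['pixels'][200:350,190:430,::-1];b=bot.grab_frame('side')['pixels'][180:370,190:440,::-1]
cv2.imwrite('pics/p2.png',np.vstack([cv2.resize(x,(480,300),interpolation=cv2.INTER_CUBIC) for x in(a,b)]))
E
```

```text
position: [0.5439, -0.0621, 0.0261]
force: [0.7, -0.2, 1.0]
finger_force: 0.0
position: [0.5464, -0.0542, 0.0261]
force: [0.8, 0.7, 0.1]
finger_force: 0.0
position: [0.55, -0.0421, 0.0261]
force: [0.2, -0.5, -0.4]
finger_force: 0.0
position: [0.5536, -0.0301, 0.0261]
force: [-0.6, 0.1, -0.4]
finger_force: 0.0
-0.05738732656922661 -0.00042970531818400243
```

View pics/p2.png

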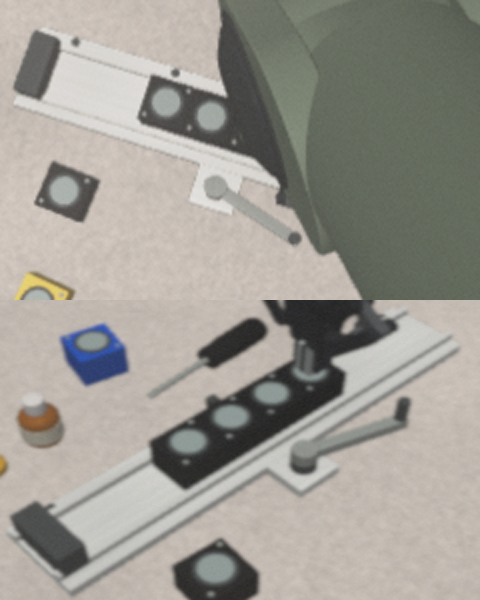

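The cubes have not moved: windows are still at their old pixels, and the fingertips appear over cube 4's window at about (351,225) in the side frame. The true tip height seems to differ from the reported one, so I measure it.

```bash
python3 - <<'E'
from h import *
import pickle
g=bot.grab_frame('side');pickle.dump(g,open('side1.pkl','wb'))
s=bot.observe();print(s['position'],s['force'])
p=s['position'].copy()
for z in (.026,.04,.05,.06): print(z,proj(g,[p[0],p[1],z]),'start pose',proj(g,[.5399,-.0761,z]))
cv2.imwrite('pics/p3.png',cv2.resize(g['pixels'][150:270,290:430,::-1],None,fx=5,fy=5,interpolation=cv2.INTER_CUBIC))
E
```

```text
[ 0.55357834 -0.03013009  0.02605622] [ 0.16940276 -0.70024101 -0.44117558]
0.026 [[350.79794775 232.94450269]] start pose [[372.78749646 217.04805744]]
0.04 [[351.33219641 226.65285767]] start pose [[373.62508407 210.70713979]]
0.05 [[351.72372936 222.04279186]] start pose [[374.23849302 206.06425486]]
0.06 [[352.12384526 217.33242683]] start pose [[374.86497262 201.3232221 ]]
```

View pics/p3.png

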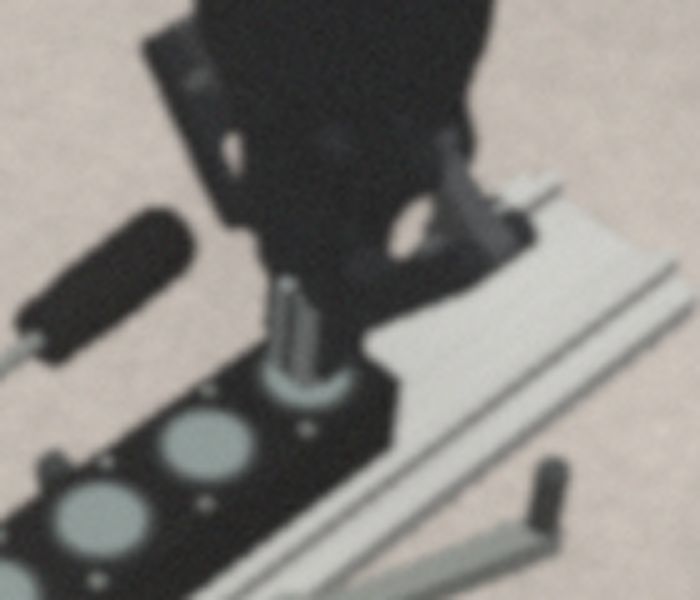

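```bash
python3 - <<'E'
from h import *
import pickle
g=pickle.load(open('side1.pkl','rb'))
for d in (0,.011):
  for z in (.045,.05,.055,.06): print(d,z,proj(g,[.5536+.2857*d,-.0301+.9583*d,z]).round(1))
s=bot.observe();print(s['qpos'],s['tool_rot'],s['grip_width'],s['joint_efforts'])
E
```

```text
0 0.045 [[351.5 224.4]]
0 0.05 [[351.7 222.1]]
0 0.055 [[351.9 219.7]]
0 0.06 [[352.1 217.3]]
0.011 0.045 [[346.2 228.2]]
0.011 0.05 [[346.3 225.8]]
0.011 0.055 [[346.5 223.5]]
0.011 0.06 [[346.7 221.1]]
[ 0.16509582  0.68470189 -0.30295777  1.90333329  0.33888841  0.60337453
 -0.64507823] [-3.14154335e+00 -3.76275705e-05  1.28066842e+00] 3.588288776861463e-05 [-4.69448771e-01 -9.31112909e+01 -4.63205516e+00 -2.33532590e+01
 -1.31648677e-02 -1.16736197e-02 -6.35734806e-02]
```

The tip really sits about 24 mm above the reported z, just clearing the cube tops, and nothing was disturbed. I back off upwards, return behind the row, descend further and check by image.

```bash
python3 -m crank '{"travel":[[0,0,2],[-0.3,-1,2.5],[-0.7,-2.4,2.5],[-1.1,-3.8,2.5],[-1.4,-4.7,2.5]],"turn":[[0,0,0],[0,0,0],[0,0,0],[0,0,0],[0,0,0]],"gripper":[1,1,1,1,1]}'|grep -E "pos|force"
python3 -m crank '{"travel":[[0,0,-1],[0,0,-2.5],[0,0,-3.5],[0,0,-4.2],[0,0,-4.2]],"turn":[[0,0,0],[0,0,0],[0,0,0],[0,0,0],[0,0,0]],"gripper":[1,1,1,1,1]}'|grep -E "pos|force"
python3 - <<'E'
from h import *
import pickle
g=bot.grab_frame('side');pickle.dump(g,open('side2.pkl','wb'))
p=bot.observe()['position'];print(p)
for d in(0,.011):
  for z in (.012,.02,.03,.04): print(d,z,proj(g,[p[0]+.2857*d,p[1]+.9583*d,z]).round(1))
cv2.imwrite('pics/p4.png',cv2.resize(g['pixels'][150:270,310:450,::-1],None,fx=5,fy=5,interpolation=cv2.INTER_CUBIC))
E
```

```text
position: [0.5385, -0.0797, 0.0505]
force: [-1.1, 0.2, -0.0]
finger_force: 0.0
position: [0.5389, -0.0767, 0.0077]
force: [-1.3, -0.1, 0.3]
finger_force: 0.0
[ 0.53926769 -0.07679484  0.00845223]
0 0.012 [[372.5 223.1]]
0 0.02 [[373.  219.6]]
0 0.03 [[373.6 215.1]]
0 0.04 [[374.2 210.6]]
0.011 0.012 [[367.7 226.6]]
0.011 0.02 [[368.1 223.1]]
0.011 0.03 [[368.6 218.7]]
0.011 0.04 [[369.2 214.1]]
```

View pics/p4.png

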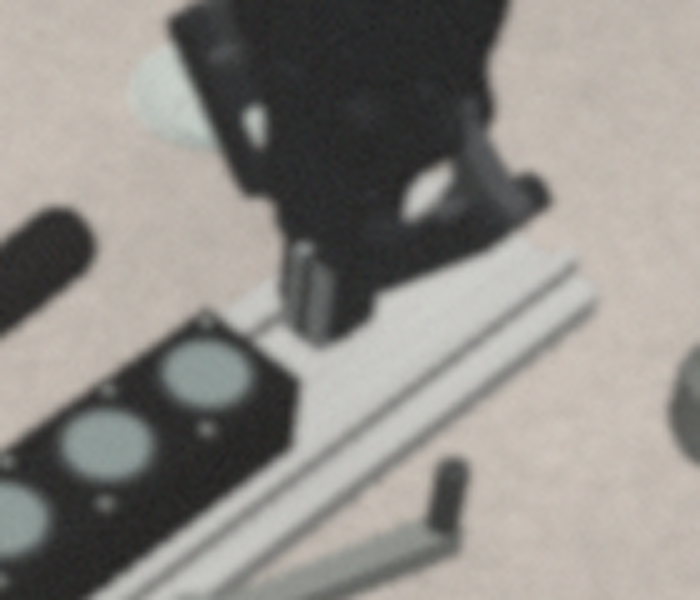

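```bash
python3 - <<'E'
from h import *
import pickle
g=pickle.load(open('side2.pkl','rb'));o=np.array([.5696,.025]);ex=np.array([.2857,.9583]);ey=np.array([-ex[1],ex[0]])
px=np.array([[287,318],[318,345],[335,340],[375,312],[205,310],[298,380]])/5-.4+[310,150]
for z in(.025,.03,.035,.048): 
  q=plane(g,px,z)[:,:2]-o;print(z,np.c_[q@ex,q@ey].round(4).tolist())
E
```

```text
0.025 [[-0.1055, -0.0126], [-0.1042, 0.0017], [-0.1096, 0.0038], [-0.1275, 0.0041], [-0.0893, -0.0322], [-0.0891, 0.0075]]
0.03 [[-0.1017, -0.0096], [-0.1004, 0.0045], [-0.1058, 0.0066], [-0.1235, 0.0069], [-0.0856, -0.029], [-0.0855, 0.0103]]
0.035 [[-0.098, -0.0066], [-0.0967, 0.0074], [-0.102, 0.0095], [-0.1195, 0.0098], [-0.082, -0.0259], [-0.0819, 0.0131]]
0.048 [[-0.0882, 0.0012], [-0.0869, 0.0149], [-0.0921, 0.0169], [-0.1092, 0.0172], [-0.0726, -0.0176], [-0.0725, 0.0204]]
```

The tip's centred footprint fits z of about 0.033, an offset of about 25 mm, with x and y good. I lower 9 mm to about 24 mm, below the cubes' mid-height and above the walls, then push.

```bash
python3 -m crank '{"travel":[[0,0,-0.4],[0,0,-0.9],[0.1,0.35,-0.9],[0.2,0.7,-0.9],[0.3,1.05,-0.9]],"turn":[[0,0,0],[0,0,0],[0,0,0],[0,0,0],[0,0,0]],"gripper":[1,1,1,1,1]}'|grep -E "pos|force"
for i in 1 2 3; do python3 -m crank '{"travel":[[0.07,0.24,0],[0.14,0.48,0],[0.21,0.72,0],[0.29,0.96,0],[0.36,1.2,0]],"turn":[[0,0,0],[0,0,0],[0,0,0],[0,0,0],[0,0,0]],"gripper":[1,1,1,1,1]}'|grep -E "pos|force"; done
python3 - <<'E'
from h import *
o=np.array([.5696,.025]);ex=np.array([.2857,.9583]);p=bot.observe()['position'][:2]-o
print(p@ex,p@[-ex[1],ex[0]])
a=bot.grab_frame('top')['pixels'][200:350,190:430,::-1];b=bot.grab_frame('side')['pixels'][180:370,190:440,::-1]
cv2.imwrite('pics/p5.png',np.vstack([cv2.resize(x,(480,300),interpolation=cv2.INTER_CUBIC) for x in(a,b)]))
E
```

```text
position: [0.5428, -0.0663, 0.0003]
force: [-0.3, -0.1, 0.2]
finger_force: 0.0
position: [0.5461, -0.055, 0.0001]
force: [-1.4, -4.9, 2.2]
finger_force: 2.1
position: [0.5498, -0.0427, 0.0001]
force: [-1.9, -5.0, 3.5]
finger_force: 2.2
position: [0.5534, -0.0306, 0.0001]
force: [-2.0, -5.2, 3.5]
finger_force: 2.4
-0.057917322100746675 -0.0003786890747079618
```

View pics/p5.png

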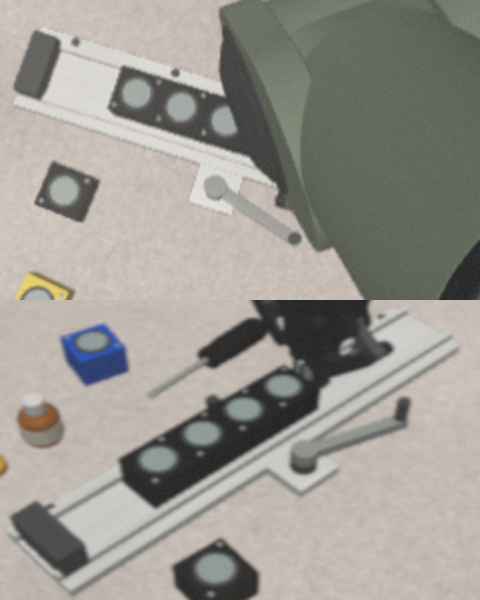

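The train moves together (side-crop windows (158,460) to (284,386)) at about 5 N. One picture remains, so I measure the window positions numerically from now on.

```bash
cat > win.py <<'E'
from h import *
o=np.array([.5696,.025]);ex=np.array([.2857,.9583]);ey=np.array([-ex[1],ex[0]])
def wins():
    g=bot.grab_frame('side');G=cv2.cvtColor(g['pixels'],cv2.COLOR_RGB2GRAY)
    C,_=cv2.findContours(((G>75)&(G<175)).astype(np.uint8)*255,cv2.RETR_CCOMP,cv2.CHAIN_APPROX_NONE)
    for c in C:
        if 100<cv2.contourArea(c)<400 and len(c)>15:
            e=cv2.fitEllipse(c);q=plane(g,[e[0]],.048)[0,:2]-o;x,y=q@ex,q@ey
            if abs(y)<.02 and -.1<x<.18 and max(e[1])<24: print('win',np.round(e[0],1),round(x,4),round(y,4))
    p=bot.observe()['position'][:2]-o;print('tcp',(p@ex).round(4),(p@ey).round(4))
E
for i in 1 2 3; do python3 -m crank '{"travel":[[0.07,0.24,0],[0.14,0.48,0],[0.21,0.72,0],[0.29,0.96,0],[0.36,1.2,0]],"turn":[[0,0,0],[0,0,0],[0,0,0],[0,0,0],[0,0,0]],"gripper":[1,1,1,1,1]}'|grep -E "pos|force:"; done
python3 -c "from win import *;wins()"
```

```text
position: [0.557, -0.0185, 0.0001]
force: [-0.4, -4.0, 2.1]
finger_force: 1.9
position: [0.5606, -0.0066, 0.0001]
force: [-1.2, -3.7, 1.3]
finger_force: 1.6
position: [0.5642, 0.0054, 0.0001]
force: [-0.5, -2.5, 0.5]
finger_force: 1.5
win [249.5 296.3] 0.1303 0.0006
win [273.6 279.1] 0.0901 0.0005
win [296.5 262.9] 0.0502 0.0007
win [318.2 247.6] 0.01 0.0007
tcp -0.0198 -0.0004
```

```bash
python3 -m crank '{"travel":[[0.07,0.24,0],[0.14,0.48,0],[0.21,0.72,0],[0.29,0.96,0],[0.36,1.2,0]],"turn":[[0,0,0],[0,0,0],[0,0,0],[0,0,0],[0,0,0]],"gripper":[1,1,1,1,1]}'|grep -E "pos|force:"
python3 -m crank '{"travel":[[0.06,0.19,0],[0.11,0.38,0],[0.17,0.57,0],[0.2,0.67,0],[0.23,0.77,0]],"turn":[[0,0,0],[0,0,0],[0,0,0],[0,0,0],[0,0,0]],"gripper":[1,1,1,1,1]}'|grep -E "pos|force:"
for i in 1 2; do python3 -m crank '{"travel":[[0.01,0.05,0],[0.03,0.1,0],[0.04,0.14,0],[0.06,0.19,0],[0.06,0.19,0]],"turn":[[0,0,0],[0,0,0],[0,0,0],[0,0,0],[0,0,0]],"gripper":[1,1,1,1,1]}'|grep -E "pos|force:"; done
python3 -c "from win import *;wins()"
```

```text
position: [0.5678, 0.0174, 0.0001]
force: [-1.0, -2.7, 0.2]
finger_force: 1.5
position: [0.5701, 0.0249, 0.0001]
force: [-1.2, -3.3, 1.3]
finger_force: 1.5
position: [0.5707, 0.0269, 0.0001]
force: [-1.1, -1.7, 0.3]
finger_force: 1.1
position: [0.5713, 0.0288, 0.0001]
force: [-1.0, -2.6, 0.5]
finger_force: 1.1
win [234.  307.1] 0.1546 0.0004
win [258.9 289.5] 0.1147 0.0004
win [282.6 272.9] 0.0748 0.0007
win [305.1 256.8] 0.0345 0.0006
tcp 0.0042 -0.0005
```

Within about 0.5 mm of home. I creep on, watching for the force rise.

```bash
for i in 1 2; do python3 -m crank '{"travel":[[0.01,0.03,0],[0.02,0.06,0],[0.03,0.1,0],[0.03,0.1,0],[0.03,0.1,0]],"turn":[[0,0,0],[0,0,0],[0,0,0],[0,0,0],[0,0,0]],"gripper":[1,1,1,1,1]}'|grep -E "pos|force:"; done
python3 -c "from win import *;wins()"
```

```text
position: [0.5716, 0.0298, 0.0001]
force: [-0.7, -1.9, 0.4]
finger_force: 1.1
position: [0.5716, 0.03, 0.0001]
force: [-2.3, -7.3, 0.8]
finger_force: 3.2
win [233.3 307.9] 0.1559 0.0007
win [258.1 290. ] 0.116 0.0004
win [281.9 273.2] 0.0759 0.0005
win [304.3 257.4] 0.0359 0.0006
tcp 0.0054 -0.0005
```

```bash
python3 -m crank '{"travel":[[0.01,0.05,0],[0.02,0.08,0],[0.03,0.1,0],[0.03,0.1,0],[0.03,0.1,0]],"turn":[[0,0,0],[0,0,0],[0,0,0],[0,0,0],[0,0,0]],"gripper":[1,1,1,1,1]}'|grep -E "pos|force:"
python3 -c "from win import *;wins()"
```

```text
position: [0.5716, 0.03, 0.0001]
force: [-4.6, -10.0, 5.4]
finger_force: 5.7
win [233.2 307.8] 0.1559 0.0005
win [258.2 290. ] 0.1159 0.0004
win [281.9 273.2] 0.0759 0.0005
win [304.3 257.3] 0.0359 0.0006
tcp 0.0054 -0.0005
```

Home against the stop: no further motion and the force rose to 11 N. I retreat, lift, then plan the keeper sweep.

```bash
python3 -m crank '{"travel":[[-0.2,-0.8,0],[-0.7,-2.3,0],[-1.2,-4.0,0],[-1.2,-4.0,2],[-1.2,-4.0,6]],"turn":[[0,0,0],[0,0,0],[0,0,0],[0,0,0],[0,0,0]],"gripper":[1,1,1,1,1]}'|grep -E "pos|force:"
python3 -m crank '{"travel":[[0,0,3],[0,0,4],[0,0,4],[0,0,4],[0,0,4]],"turn":[[0,0,-8],[0,0,-16],[0,0,-24],[0,0,-32],[0,0,-40]],"gripper":[1,1,1,1,1]}'|grep -E "pos|rot|force:"
cat > arc.py <<'E'
from win import *
pv=np.array([.004,.055])
def tcp(phi,gap=.015):
    a=np.radians(phi);t=np.array([-np.sin(a),np.cos(a)])
    r=pv+.08*np.array([np.cos(a),np.sin(a)])-gap*t
    return o+ex*r[0]+ey*r[1], 73.4+phi-270
E
python3 - <<'E'
from arc import *
wins();s=bot.observe();p=s['position'];print(p,np.degrees(s['tool_rot'][2]),s['qpos'])
w,y=tcp(163.6,.027);print('pre',w,y,(w-p[:2])*100,y-np.degrees(s['tool_rot'][2]))
b=w
for k,phi in enumerate(range(164,272,4)):
    w,y=tcp(phi)
    print(phi,((w-b)*100).round(2),round(y+33,1))
    if k%5==0: b=w;print('base',w.round(4),round(y,1))
E
```

```text
position: [0.5581, -0.0097, 0.0587]
force: [0.3, -0.1, 1.2]
finger_force: 0.0
position: [0.56, -0.0092, 0.1002]
tool_rot: [3.141, -0.001, 0.576]
force: [0.3, 0.2, -0.4]
finger_force: 0.0
win [233.3 307.8] 0.1559 0.0005
win [258.2 290. ] 0.1159 0.0004
win [282.  273.1] 0.0758 0.0005
win [304.4 257.4] 0.0358 0.0007
tcp -0.0354 -0.0005
[ 0.55998785 -0.00902666  0.10022689] 32.49231783844196 [ 0.02281907  0.56176436 -0.15538005  1.86171416  0.12415938  0.72688522
 -1.20562637]
pre [ 0.45182136 -0.00783957] -33.0 [-10.81664841   0.11870918] -65.49231783844196
164 [ 1.05 -0.69] 0.4
base [ 0.4623 -0.0148] -32.6
168 [ 0.43 -0.37] 4.4
172 [ 0.88 -0.72] 8.4
176 [ 1.35 -1.03] 12.4
180 [ 1.85 -1.31] 16.4
184 [ 2.36 -1.55] 20.4
base [ 0.4859 -0.0303] -12.6
188 [ 0.53 -0.21] 24.4
192 [ 1.07 -0.37] 28.4
196 [ 1.63 -0.5 ] 32.4
200 [ 2.19 -0.59] 36.4
204 [ 2.75 -0.65] 40.4
base [ 0.5135 -0.0367] 7.4
208 [ 0.57 -0.01] 44.4
212 [1.14 0.02] 48.4
216 [1.7  0.08] 52.4
220 [2.26 0.19] 56.4
224 [2.81 0.33] 60.4
base [ 0.5415 -0.0334] 27.4
228 [0.54 0.18] 64.4
232 [1.06 0.4 ] 68.4
236 [1.57 0.66] 72.4
240 [2.06 0.95] 76.4
244 [2.52 1.27] 80.4
base [ 0.5668 -0.0206] 47.4
248 [0.44 0.36] 84.4
252 [0.86 0.74] 88.4
256 [1.25 1.16] 92.4
260 [1.61 1.6 ] 96.4
264 [1.94 2.06] 100.4
base [ 0.5861 -0.    ] 67.4
268 [0.29 0.49] 104.4
```

Joint 7 nears its range at the full turn, so I start the sweep 18° short and blend the tool yaw to square over the arc.

```bash
python3 -m crank '{"travel":[[-2.2,0,0],[-5,0.1,0],[-8,0.1,0],[-10.8,0.1,0],[-10.8,0.1,0]],"turn":[[0,0,-8],[0,0,-16],[0,0,-24],[0,0,-32],[0,0,-40]],"gripper":[1,1,1,1,1]}'|grep -E "pos|rot|force:"
python3 -m crank '{"travel":[[0,0,-2],[0,0,-5],[0,0,-7],[0,0,-8],[0,0,-8]],"turn":[[0,0,-4],[0,0,-8],[0,0,-8],[0,0,-8],[0,0,-8]],"gripper":[1,1,1,1,1]}'|grep -E "pos|rot|force:"
python3 - <<'E'
from arc import *
import pickle
s=bot.observe();p=s['position'];print(p,np.degrees(s['tool_rot'][2]),s['qpos'])
f=bot.grab_frame('side');I=f['pixels'][180:350,290:450,::-1];t=bot.grab_frame('top')['pixels'][230:370,260:420,::-1]
cv2.imwrite('pics/p6.png',np.hstack([cv2.resize(I,None,fx=2.4,fy=2.4),cv2.resize(cv2.copyMakeBorder(t,0,30,0,0,0),None,fx=2.4,fy=2.4)]))
# numeric: pin still where measured? darkest blob near its projected top
pin=o+ex*-.0718+ey*.0775;uv=proj(f,[[*pin,.06],[*p[:2],p[2]+.025]]);print(uv)
E
```

```text
position: [0.4487, -0.0081, 0.1001]
tool_rot: [3.141, 0.002, -0.119]
force: [0.5, 0.7, -0.1]
finger_force: 0.0
position: [0.4514, -0.0077, 0.0193]
tool_rot: [3.141, 0.002, -0.254]
force: [1.5, 0.4, -0.2]
finger_force: 0.0
[ 0.45140916 -0.00765381  0.01929532] -14.545317697352484 [-0.14192246  0.58804886  0.03591663  2.17905136 -0.05470614  0.37714297
 -1.88578943]
[[399.93048687 242.6484315 ]
 [409.87509996 263.50580177]]
```

```bash
python3 -m crank '{"travel":[[0.6,-0.4,0],[1.05,-0.69,0],[1.48,-1.06,0],[1.93,-1.41,0],[2.4,-1.72,0]],"turn":[[0,0,0],[0,0,0],[0,0,3.3],[0,0,6.7],[0,0,10]],"gripper":[1,1,1,1,1]}'|grep -E "pos|rot|force:"
python3 -m crank '{"travel":[[0.5,-0.28,0],[1.01,-0.52,0],[1.54,-0.73,0],[2.08,-0.89,0],[2.64,-1.02,0]],"turn":[[0,0,3.3],[0,0,6.7],[0,0,10],[0,0,13.3],[0,0,16.7]],"gripper":[1,1,1,1,1]}'|grep -E "pos|rot|force:"
python3 - <<'E'
from arc import *
import pickle
f=bot.grab_frame('side');pickle.dump(f,open('side3.pkl','wb'));cv2.imwrite('pics/p7.png',cv2.resize(f['pixels'][170:370,190:450,::-1],None,fx=3,fy=3,interpolation=cv2.INTER_CUBIC))
g=pickle.load(open('side0.pkl','rb'))
# old pin spot: dark before, now?
G=[cv2.cvtColor(x['pixels'],cv2.COLOR_RGB2GRAY) for x in (g,f)]
print([x[240:254,396:404].mean() for x in G])
for phi in (190,196,200):
  a=np.radians(phi);r=pv+.08*np.array([np.cos(a),np.sin(a)]);q=o+ex*r[0]+ey*r[1];print(phi,proj(f,[*q,.06]).round(0))
E
```

```text
position: [0.477, -0.025, 0.0206]
tool_rot: [3.142, -0.001, -0.079]
force: [-0.8, 0.2, -0.3]
finger_force: 0.3
position: [0.5034, -0.0353, 0.0206]
tool_rot: [3.141, -0.001, 0.213]
force: [-1.3, 0.6, 0.4]
finger_force: 0.3
[np.float64(99.32142857142857), np.float64(188.30357142857142)]
190 [[382. 227.]]
196 [[377. 225.]]
200 [[373. 223.]]
```

View pics/p7.png

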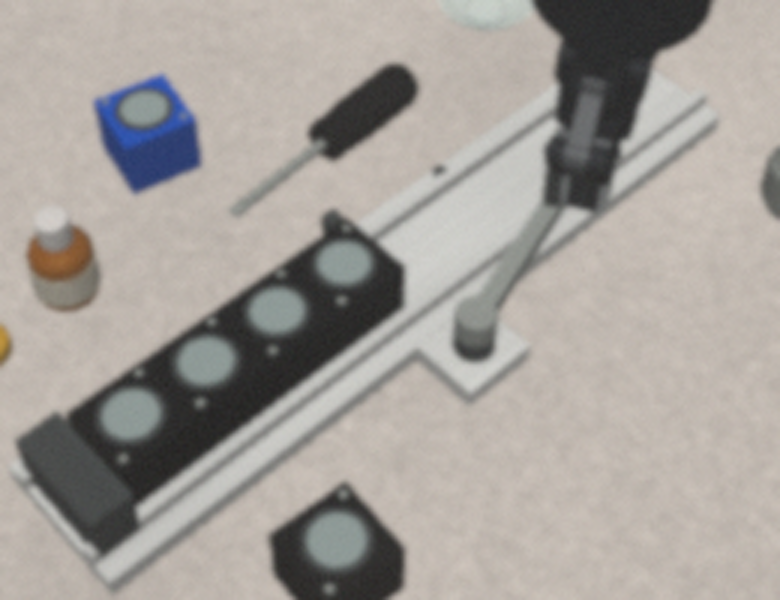

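The pin sits ahead of the fingertips (crop (560,190)), the keeper follows, and the row is home with cube 1 at the stop. I continue the arc.

```bash
python3 -m crank '{"travel":[[0.56,-0.09,0],[1.12,-0.15,0],[1.7,-0.15,0],[2.27,-0.12,0],[2.83,-0.06,0]],"turn":[[0,0,3.3],[0,0,6.7],[0,0,10],[0,0,13.3],[0,0,16.7]],"gripper":[1,1,1,1,1]}'|grep -E "pos|rot|force:"
python3 -m crank '{"travel":[[0.56,0.11,0],[1.11,0.25,0],[1.64,0.43,0],[2.16,0.65,0],[2.67,0.91,0]],"turn":[[0,0,3.3],[0,0,6.7],[0,0,10],[0,0,13.3],[0,0,16.7]],"gripper":[1,1,1,1,1]}'|grep -E "pos|rot|force:"
python3 -m crank '{"travel":[[0.49,0.29,0],[0.95,0.61,0],[1.4,0.98,0],[1.82,1.36,0],[2.21,1.78,0]],"turn":[[0,0,3.3],[0,0,6.7],[0,0,10],[0,0,13.3],[0,0,16.7]],"gripper":[1,1,1,1,1]}'|grep -E "pos|rot|force:"
python3 -m crank '{"travel":[[0.2,0.22,0],[0.36,0.44,0],[0.53,0.67,0],[0.69,0.9,0],[0.69,0.9,0]],"turn":[[0,0,2],[0,0,4],[0,0,6],[0,0,8],[0,0,8]],"gripper":[1,1,1,1,1]}'|grep -E "pos|rot|force:"
python3 - <<'E'
from arc import *
wins()
E
```

```text
position: [0.5313, -0.0358, 0.0205]
tool_rot: [3.141, -0.0, 0.503]
force: [-1.2, -0.5, 0.2]
finger_force: 0.3
position: [0.558, -0.0267, 0.0205]
tool_rot: [3.141, 0.0, 0.794]
force: [-2.0, 0.0, 0.8]
finger_force: 0.3
position: [0.5801, -0.0089, 0.0205]
tool_rot: [3.141, 0.0, 1.086]
force: [-2.6, -0.6, 0.3]
finger_force: 0.3
position: [0.5868, 0.001, 0.0201]
tool_rot: [3.142, -0.0, 1.226]
force: [-0.1, -0.7, 1.0]
finger_force: 0.0
win [233.3 307.8] 0.1559 0.0005
win [258.2 290. ] 0.116 0.0004
win [281.9 273.1] 0.0758 0.0004
win [304.3 257.3] 0.0359 0.0006
tcp -0.0184 -0.0232
```

```bash
python3 -m crank '{"travel":[[0.04,0.1,0],[0.08,0.2,0],[0.12,0.3,0],[0.16,0.4,0],[0.18,0.5,0]],"turn":[[0,0,1],[0,0,2],[0,0,3],[0,0,3],[0,0,3]],"gripper":[1,1,1,1,1]}'|grep -E "pos|force:"
for i in 1 2; do python3 -m crank '{"travel":[[0.02,0.06,0],[0.03,0.1,0],[0.04,0.14,0],[0.05,0.17,0],[0.05,0.17,0]],"turn":[[0,0,0],[0,0,0],[0,0,0],[0,0,0],[0,0,0]],"gripper":[1,1,1,1,1]}'|grep -E "pos|force:";done
python3 - <<'E'
from arc import *
wins()
E
```

```text
position: [0.5884, 0.0056, 0.0201]
force: [0.8, -1.0, 0.7]
finger_force: 0.3
position: [0.5889, 0.0074, 0.0201]
force: [0.2, 0.2, -0.3]
finger_force: 0.1
position: [0.5892, 0.0084, 0.02]
force: [-1.4, -4.9, 0.7]
finger_force: 2.4
win [233.2 307.8] 0.1559 0.0005
win [258.2 290. ] 0.1159 0.0005
win [282.  273.1] 0.0757 0.0005
win [304.3 257.4] 0.0359 0.0006
tcp -0.0103 -0.0235
```

The arm meets the catch at the expected place, so I press once more to confirm, then withdraw backwards and up.

```bash
python3 -m crank '{"travel":[[0.02,0.06,0],[0.04,0.13,0],[0.04,0.13,0],[0.04,0.13,0],[0.04,0.13,0]],"turn":[[0,0,0],[0,0,0],[0,0,0],[0,0,0],[0,0,0]],"gripper":[1,1,1,1,1]}'|grep -E "pos|force:"
python3 -m crank '{"travel":[[-0.15,-0.5,0],[-0.4,-1.4,0],[-0.9,-3,0],[-1.1,-3.8,1],[-1.2,-4,5]],"turn":[[0,0,0],[0,0,0],[0,0,0],[0,0,0],[0,0,0]],"gripper":[1,1,1,1,1]}'|grep -E "pos|force:"
python3 -m crank '{"travel":[[-1,-2,3],[-3,-5,7],[-5,-9,10],[-7,-13,12],[-8,-16,12]],"turn":[[0,0,0],[0,0,0],[0,0,0],[0,0,0],[0,0,0]],"gripper":[1,1,1,1,1]}'|grep -E "pos|force:"
python3 -m crank '{"travel":[[-2,-4,0],[-4,-8,0],[-6,-12,0],[-6,-13,0],[-6,-13,0]],"turn":[[0,0,0],[0,0,0],[0,0,0],[0,0,0],[0,0,0]],"gripper":[1,1,1,1,1]}'|grep -E "clock|pos|force:"
python3 - <<'E'
from arc import *
wins()
for n in('top','side'):
    f=bot.grab_frame(n);I=f['pixels'].astype(int)
    for phi in (262,266,270):
        a=np.radians(phi);u=np.array([np.cos(a),np.sin(a)])
        q=o+ex*(pv+.08*u)[0]+ey*(pv+.08*u)[1];print(n,phi,proj(f,[*q,.06]).round(1))
    # dark pin top against rail: blob near expected pin
    q=proj(f,[*(o+ex*.004+ey*-.025),.06])[0].round().astype(int)
    print(cv2.cvtColor(f['pixels'],cv2.COLOR_RGB2GRAY)[q[1]-5:q[1]+8,q[0]-9:q[0]+10])
E
```

```text
position: [0.5893, 0.0086, 0.02]
force: [-2.8, -10.2, 2.5]
finger_force: 5.1
position: [0.5753, -0.0318, 0.0683]
force: [-0.5, 0.2, 0.8]
finger_force: 0.0
position: [0.497, -0.1925, 0.1935]
force: [1.7, -0.5, -1.4]
finger_force: 0.0
clock: 22.0
position: [0.4367, -0.3217, 0.1906]
force: [0.2, 1.4, -0.2]
finger_force: 0.0
win [233.2 307.7] 0.1559 0.0003
win [258.2 290. ] 0.1159 0.0004
win [281.9 273.2] 0.0758 0.0004
win [304.3 257.4] 0.0359 0.0006
tcp -0.3683 0.028
top 262 [[318.3 249.5]]
top 266 [[315.3 248.2]]
top 270 [[312.2 247.1]]
[[180 163 139  91  83  86  92 119 157 160 161 160 160 164 165 163 162 159
  158]
 [180 175 134  88  85  82  83  96 138 146 157 159 160 165 166 167 165 157
  156]
 [180 172 109  83  84  83  84  82 103 116 138 156 160 166 165 166 164 161
  159]
 [181 174  94  76  77  79  82  85  85  86  98 143 162 174 164 160 163 160
  159]
 [181 172 100  80  75  73  86  83  84  83  91 128 177 182 170 164 168 164
  154]
 [167 171 138 127 108  86  80  83  86  82  86 109 167 178 179 178 178 170
  161]
 [128 158 174 172 152 122  81  83  86  86  82 102 161 179 182 181 182 177
[... 923 characters left out ...]
 148 138 140 145 159 166 174 173 172 173 175
  174]
 [174 174 178 176 175 165 142 120 103 102 110 128 150 167 171 172 174 172
  174]
 [173 171 176 175 172 155 126  99  82  78  82 103 131 155 170 171 174 172
  171]
 [171 172 174 176 168 147 116  85  76  73  76  88 117 152 168 172 171 172
  170]
 [168 174 173 175 168 143 110  79  69  71  71  82 111 149 168 174 172 171
  169]
 [171 172 173 173 163 145 110  75  66  68  65  78 112 149 169 174 174 169
  171]
 [173 174 172 171 166 146 108  74  57  61  56  74 109 146 165 174 173 172
  171]
 [174 176 172 176 166 145 109  73  57  57  58  74 112 148 165 172 174 174
  172]
 [176 173 174 174 166 144 108  74  56  53  57  73 113 149 166 172 172 175
  174]]
```

The pin sits exactly at the 270° projection in both views (side column 309), touching the catch in the top view. The row is still home and the hand is clear, so I hand in.

```bash
python3 -c "
from workcell import bot
print(bot.job_done())"
```

```text
the job is handed in; nothing more can be done
None
```

The row of four cubes is home against the end stop, the keeper arm is closed against its catch post, and the hand is clear; the job was handed in at about 22 s, with no verdict returned.

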